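# Clamp a blank rack tag in the cellar's drilling jig

### The job

Slide the loose wooden tag on the jig home, so that it lies flat and flush against both the dark wooden fence and the aluminium end stop. Then push the clamp's red handle down past its dead point until it rests on its stop by itself and the red pad holds the tag, still flush, ready for drilling. Use a light hand on the tag and the clamp, without forcing either, let go at the end, and leave the bottle, drill, glass and cork tray where they are.

Things in the scene. Friction and masses are not known exactly. Their poses are not given: they have to be found in the camera images.
- jig: Fixed drilling jig: plywood plate 180 x 310 x 15 mm on the table. Origin on the table top, z up, x away from the robot and y to the left at yaw 0. The plate spans x -115 to 65, y -190 to 120 mm. On it, square to it, a dark wooden fence, face at x = 20 to 38 mm, and an aluminium end stop, face at y = -38 to -20 mm: set by hand, their places are not measured, find them by touch or sight.
- tag_center (a point): Centre of the loose blank tag, a wooden slab 60 mm (its x) by 100 mm (its y) by 16 mm thick, 50 to 105 g, flat on the jig's plate. Home, its axes are parallel to the jig's, its +x edge lies on the fence (125 mm long, 22 mm high) and its +y edge on the end stop (50 mm long, 22 mm high). It starts some 10 to 55 mm short of both, turned up to 0.2 rad.
- handle (a joint): Handle angle: elevation above level = 1.35 rad - value; 0 is open, grows as it swings down towards jig +y. It swings easily (under 2 N) to about 0.95, where the springy clamp starts to press on the tag; then the grip resists with up to some 10 N, and springs back if left. Dead point at about 1.20; a little beyond it the handle snaps by itself to its hard stop at 1.33 (locked).
- handle_pivot (a point): Fixed point: the handle's hinge axis (parallel to jig x), at jig x 0, y 68, z 53 mm.
- handle_grip (a point): Point on the axis of the red grip, 100 mm from the hinge; the grip is a round bar 20 mm thick, 45 to 135 mm from the hinge, with a steel bar inward of it. It swings in the jig's y-z plane (x = 0). Push it on its upper side, which faces the tag and the clamp's arm.
- clamp_arm: The clamp's steel arm, 118 mm long, 16 mm wide, with the red pad on a spindle at its end; linked to the handle. Origin: its hinge, at jig y 30, z 62 mm; axes as the jig's when open, turning about x. Open, it stands nearly upright at jig y 0 to 40 mm, up to z = 185 mm, the pad out to about y = -30 mm at z 140 to 170 mm.
- pad (a point): Middle of the face of the red plastic pad, 22 mm wide, at the end of the clamp's arm; it comes down on the tag near its middle, at jig x 0, y -70 mm, as the handle goes down.
- bottle: Bystander: green wine bottle, 74 mm wide, 300 mm tall, upright; origin under its centre.
- drill: Bystander: blue and black cordless drill standing on its battery, 110 x 75 mm foot, 185 mm tall; origin under its centre.
- glass: Bystander: tasting glass, 68 mm wide, 100 mm tall; origin under its centre.
- cork_tray: Bystander: dark wooden tray of corks, 160 x 120 x 50 mm; origin under its centre.
Things that resemble listed ones, but are neither listed nor needed, are in the scene too. Of the things like the part that bears tag_center, leave any that is green; of the rest the larger one is meant.

How it is judged:
On the way, in this order (a step that is already met when the one before it is completed fails the run):
1. the tag lies home, flush against fence and end stop, with the clamp still open (x of fence_c0 in the frame of tag_center below 0.043 m and y of end_stop_c0 in the frame of tag_center below 0.057 m and angle between the x axis of tag_center and the x axis of jig, either way round below 0.03 rad and value of joint handle below 0.7 rad), for 0.2 s.
2. the handle is past its dead point and the pad presses on the tag (value of joint handle above 1.25 rad and contact force between clamp_arm and tag above 15 N), for 0.2 s.
At the end, for the whole second after the job is handed in: The handle rests past its dead point (joint over 1.25), the pad presses on the tag with more than 15 N, and the tag lies flat and still, within 2 mm of both fence and end stop and square to them within 0.03 rad (all of step 2 and x of fence_c0 in the frame of tag_center below 0.043 m and y of end_stop_c0 in the frame of tag_center below 0.057 m and angle between the x axis of tag_center and the x axis of jig, either way round below 0.03 rad and angle between tag_center's own z axis and vertical below 0.04 rad and linear speed of tag below 0.01 m/s); the robot touches nothing.
It fails at once if the robot presses on the tag with more than 30 N (contact force between any of the fingers, the arm and tag above 30 N).
It fails at once if the robot presses on the jig or its clamp with more than 35 N (contact force between any of the fingers, the arm and jig above 35 N).
It fails at once if the bottle, drill, glass or cork tray is moved by more than 20 mm (distance of any of bottle, drill, glass, cork_tray from where it was at the start of the episode above 0.02 m).
It also fails if it takes over 72 s, if anything falls off the work surface, if the arm or the gripper's body presses on something with over 40 N, if the wrist force passes 120 N, or if a joint passes its speed limit or range.

### The arm

A 7-joint arm with a two-finger parallel gripper is mounted at the origin on the work surface. World frame = base frame: x ahead of the robot, y to its left, z up, the work surface at z = 0. Lengths are in m, angles in rad, forces in N, time in s.
With the tool pointing down it reaches from about 0.425 to 0.925 m from the base axis. Payload 6.8 kg.
Tool frame: the origin (TCP) lies between the finger pads; the fingertips stand 19 mm ahead of it and the grasp point (between the pads) is the TCP (finger_overhang is the distance from the TCP to the fingertips, in m); z points along the fingers, y is the line along which they close (so a half turn about z gives the same grasp; the last joint's range is limited). The gripper opens to 85 mm and grips with 20 to 120 N. Pads are 22 mm wide; open, the fingers measure 114 mm over their backs; the gripper's body (76 mm by 85 mm) begins 54 mm behind the grasp point. The pads swing forward as they close: fully open they stand 13 mm farther back than shut.
Start: joints at [1.152, 0.477, 0.022, 1.555, -0.011, 1.109, -0.083], TCP at [0.206, -0.643, 0.25] pointing down, gripper open.
Joint ranges: [-2.96, 2.96], [-0.34, 2.1], [-1.41, 1.46], [0.24, 2.44], [-1.37, 4.51], [0.17, 1.92], [-2.96, 2.96]. Speed limits (rad/s): [2.39, 2.39, 3.14, 3.14, 3.14, 3.14, 3.14].

### API

Orientations are given as a unit quaternion [x, y, z, w].
In Python, from cell import sense, grab_frame, finish_job, finger_overhang gives the robot as it stands. The module is installed in compiled form; this text tells all that it offers.
- The arm moves only by the shell command python3 -m crank 'ROWS' [OPENING] [FORCE]. ROWS is a JSON object of lists of equal length, an entry for each row: "dp": the shift along the tool's x, y, z in m, a list of three; "spin": the turn about the tool's z in rad. In form: {"dp": [[tx, ty, tz], ...], "spin": [spin, ...]}. A call has 1 to 5 rows; each row shifts and turns the commanded pose from where the row before left it, along the tool's axes as they then stand; what a row does not reach is not made up. A row lasts 1/10 s, in which the tool goes at most 50 mm and 8.59 degrees, less where a joint would pass 70% of its speed; a pose out of reach is approached as far as the arm can. A call with a gripper value outside its range is refused whole. OPENING is the finger opening in m, from 0 to 0.0854, set as the call begins (- or left out, the last holds). The fingers move at their own pace and stop on an object; FORCE is the grip in N (left out, the last holds). Time passes only in rows, so rows that do not move let the fingers close. It gives the time, the measured TCP pose, the force, the opening and the grip force at its end, in the units of the state.
- sense(): the state, without advancing time (a new reading comes with each control period).
- grab_frame(name): name is "scene" or "top"; returns a dict with "frame" (384x512x3 uint8, blue, green, red), "range_z" (384x512 float32, m along the optical axis (not along the pixel's ray), 0 where there is no reading), "mtx" (3x3 intrinsics, pixels), "k1" (the pictures are not rectified: a ray, as slopes to the right and down, at radius r is drawn at 1 + k1 r^2 times it, then the intrinsics apply), "rvec" (rotation vector, rad) and "tvec" (3), from world to camera coordinates, as OpenCV has them. Camera axes: x right, y down, z forward; pixel columns grow to the right and rows downward; lengths in m; the calibration is good to about 2 mm. A picture is of the moment at which its call begins.
- finish_job(): hands the job in; it is judged then, once.
The state is a dict: "t": time; "joints": joint angles; "joint_vel": joint speeds; "joint_efforts": joint torques, N m; "tool_pos": TCP position; "orientation": TCP orientation; "ft_force": force on the tool from outside, world axes, zero at the start; "ft_torque": the same for the moment, N m; "opening": finger opening in m; "gripper_force": force on a finger pad.
Only numpy, scipy, OpenCV 4.12 (cv2) and the standard library are available. Lean on these libraries where they do the work, as an engineer would, in place of code of your own. Each camera call takes 0.05 s, during which the arm holds its last target. There are 200 camera calls.

## Working session

There is one attempt and no reset: what is moved stays moved. The work goes in short steps, Python scripts to look and compute and a shell command to move; the robot and the scene stay as the last step left them, time stands still between calls to the robot, and variables do not carry over. Pictures are saved under pics/ and viewed, at most 10 in all, crops included, and the job is handed in when it is done.

```bash
mkdir -p pics; cat > h.py <<'E'
import numpy as np, cv2
from cell import sense, grab_frame
from scipy.spatial.transform import Rotation as R
def cam(n):
    f=grab_frame(n); f['R']=cv2.Rodrigues(np.array(f['rvec'],float))[0]; f['t']=np.array(f['tvec'],float).ravel(); return f
def ray(f,u,v):
    K=np.array(f['mtx']); xd=np.array([(u-K[0,2])/K[0,0],(v-K[1,2])/K[1,1]]); x=xd.copy()
    for _ in range(20): x=xd/(1+f['k1']*(x@x))
    return x
def onplane(f,u,v,z):
    x=ray(f,u,v); d=f['R'].T@np.array([x[0],x[1],1]); c=-f['R'].T@f['t']
    return c+d*(z-c[2])/d[2]
def depthpt(f,u,v):
    x=ray(f,u,v); Z=f['range_z'][int(round(v)),int(round(u))]
    return f['R'].T@(np.array([x[0]*Z,x[1]*Z,Z])-f['t'])
def proj(f,p):
    c=f['R']@np.array(p)+f['t']; x=c[:2]/c[2]; x=x*(1+f['k1']*(x@x)); K=np.array(f['mtx']); return K[0,0]*x[0]+K[0,2],K[1,1]*x[1]+K[1,2]
E
python3 - <<'E'
from h import *
import pickle
for n in('scene','top'):
    f=cam(n); pickle.dump(f,open(n+'.pkl','wb')); cv2.imwrite(f'pics/{n}0.png',cv2.resize(f['frame'],(800,600)))
    print(n,f['mtx'],f['k1'],-f['R'].T@f['t'])
s=sense(); print(s['tool_pos'],s['orientation'],s['ft_force'],s['opening'],R.from_quat(s['orientation']).as_matrix().round(3))
E
```

```text
scene [[376.49118701   0.         255.8977614 ]
 [  0.         376.49118701 189.58474254]
 [  0.           0.           1.        ]] -0.006308087045401905 [1.31663247 0.52234026 0.67966567]
top [[473.4924854    0.         253.80483038]
 [  0.         473.4924854  193.18067208]
 [  0.           0.           1.        ]] -0.05243008905406556 [0.49246717 0.01813852 1.51487283]
[ 0.20627593 -0.64217849  0.24942606] [ 9.87946342e-01  1.54794548e-01 -1.82868375e-04 -8.00331797e-04] [-0.1050401   0.29492665  0.0784201 ] 0.08548522743097468 [[ 0.952  0.306 -0.001]
 [ 0.306 -0.952  0.002]
 [-0.    -0.002 -1.   ]]
```

View pics/scene0.png

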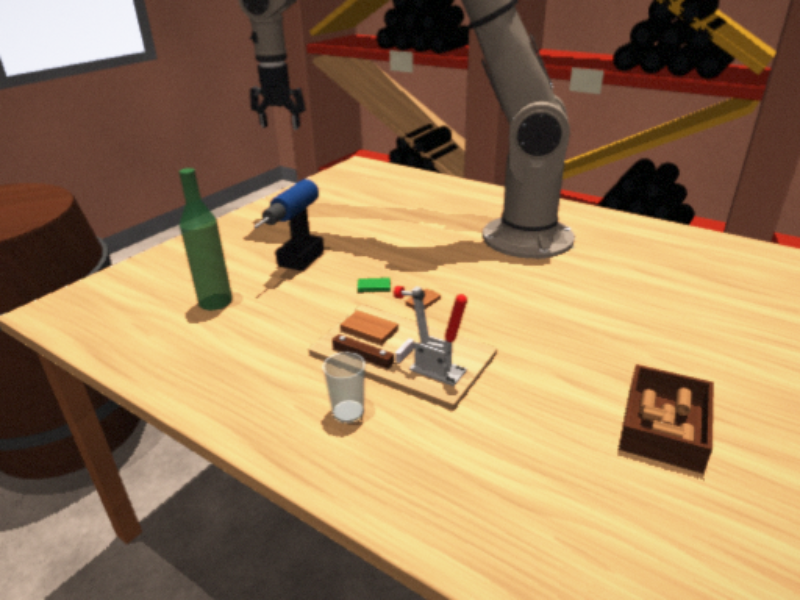

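View pics/top0.png

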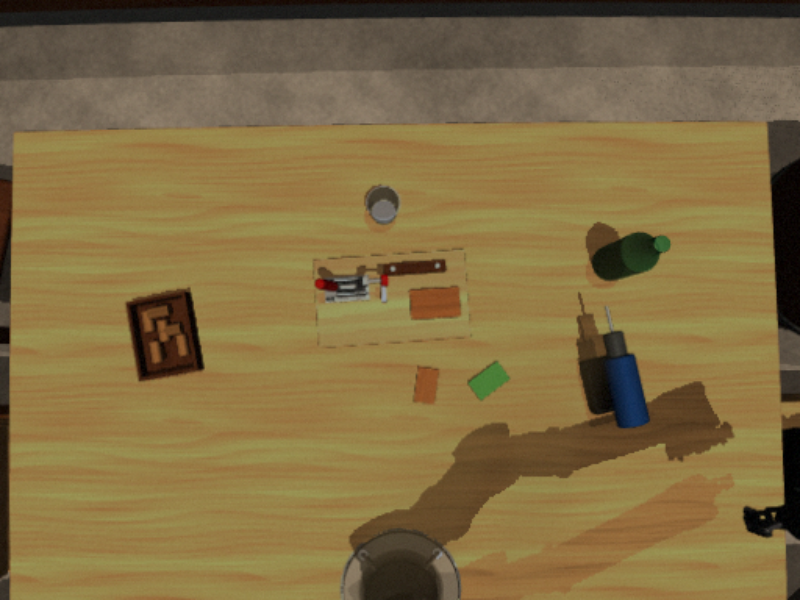

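The scene shows the jig with the tag at (369,327), a small brown slab at (423,299), a green slab at (374,285), and the open clamp with its grip at (457,318). In the top view, the candidates for the tag are the large brown slab on the jig (435,303), a small brown one (427,384) and a green one (489,380). I choose (435,303).

```bash
python3 - <<'E'
from h import *
import pickle
f=pickle.load(open('top.pkl','rb'))
img=f['frame']
crop=img[145:235,190:315]; cv2.imwrite('pics/crop0.png',cv2.resize(crop,None,fx=6,fy=6,interpolation=cv2.INTER_CUBIC))
# heights
H,W=img.shape[:2]
pts=np.full((H,W,3),np.nan)
for v in range(140,240):
    for u in range(185,320):
        if f['range_z'][v,u]>0: pts[v,u]=depthpt(f,u,v)
z=pts[...,2]
print('table z',np.nanmedian(z[220:238,190:260]), 'plate',np.nanmedian(z[200:212,210:250]))
m=((z>0.008)).astype(np.uint8); m=cv2.morphologyEx(m,cv2.MORPH_OPEN,np.ones((3,3)))
c=max(cv2.findContours(m,0,1)[0],key=cv2.contourArea)
print('plate px',cv2.minAreaRect(c))
b=cv2.boxPoints(cv2.minAreaRect(c)); P=np.array([onplane(f,u,v,.015) for u,v in b]); print(P.round(4)); print(np.linalg.norm(P-np.roll(P,-1,0),axis=1))
hsv=cv2.cvtColor(img,cv2.COLOR_BGR2HSV)
print('hsv tag',hsv[194,278],'fence',hsv[171,262])
m=cv2.inRange(hsv,(3,120,90),(13,255,255)); m[:, :185]=0
for c in cv2.findContours(m,0,1)[0]:
    if cv2.contourArea(c)>100:
        r=cv2.minAreaRect(c); b=cv2.boxPoints(r); P=np.array([onplane(f,u,v,.031) for u,v in b]); print('slab',r,P.mean(0).round(4),np.linalg.norm(P-np.roll(P,-1,0),axis=1).round(4)); print(P.round(4))
E
```

```text
table z -0.0012567304253390285 plate 0.013410787999723624
plate px ((249.9778289794922, 190.69676208496094), (56.45882034301758, 97.54410552978516), 85.8150863647461)
[[ 0.6687  0.1696  0.015 ]
 [ 0.6862 -0.1408  0.015 ]
 [ 0.5065 -0.1496  0.015 ]
 [ 0.4897  0.1588  0.015 ]]
[0.31090686 0.17998434 0.30877305 0.17939252]
hsv tag [ 11 190 141] fence [ 10 201  61]
slab ((272.4300231933594, 245.98997497558594), (12.445079803466797, 21.637470245361328), 8.130102157592773) [ 0.4122 -0.0571  0.031 ] [0.0673 0.0389 0.0674 0.0388]
[[ 0.3821 -0.0325  0.031 ]
 [ 0.4486 -0.0434  0.031 ]
 [ 0.4423 -0.0818  0.031 ]
 [ 0.3759 -0.0708  0.031 ]]
slab ((278.02435302734375, 193.3650665283203), (18.824878692626953, 30.997854232788086), 86.18592071533203) [ 0.5765 -0.0781  0.031 ] [0.0976 0.0593 0.0974 0.0592]
[[ 0.6037 -0.0281  0.031 ]
 [ 0.6085 -0.1256  0.031 ]
 [ 0.5493 -0.1281  0.031 ]
 [ 0.5446 -0.0308  0.031 ]]
```

View pics/crop0.png

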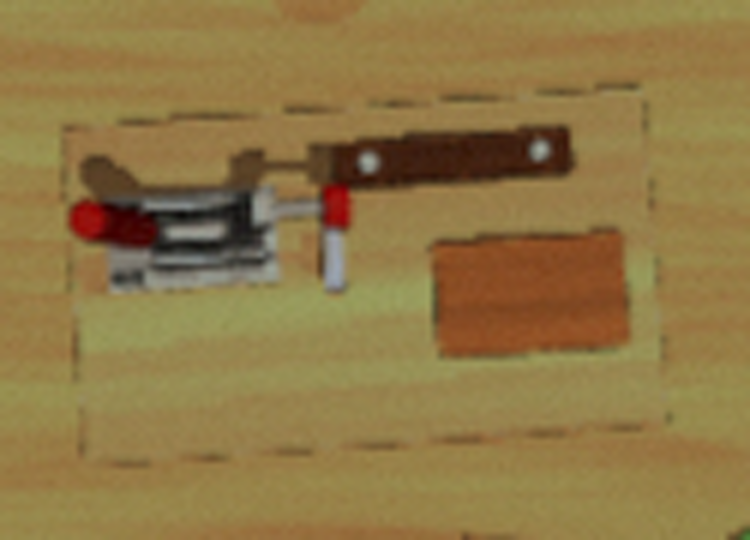

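The crop confirms it: tag 97 x 59 mm in the picture, on the plate, with the fence above it at (325–572,187–170), the end stop at (333,260) and the red pad at (337,207). The plate measures 310 x 180 mm, so jig yaw is about 0.056 and its origin about (0.611, 0.046).

```bash
cat >> h.py <<'E'
JO=np.array([.6108,.0458]); JY=.056
RJ=np.array([[np.cos(JY),-np.sin(JY)],[np.sin(JY),np.cos(JY)]])
def jig(p): return np.r_[RJ.T@(np.array(p[:2])-JO),p[2]]
def st():
    s=sense(); x=R.from_quat(s['orientation']).as_matrix()[:,0]
    F=np.array(s['ft_force']); print('t %.1f'%s['t'],'jig tcp mm',(1000*jig(s['tool_pos'])).round(1),'yaw rel',round(np.arctan2(x[1],x[0])-JY,3),'F jig',np.r_[RJ.T@F[:2],F[2]].round(2),'op',round(s['opening'],4))
E
python3 - <<'E'
from h import *
import pickle
f=pickle.load(open('top.pkl','rb'))
for n,a,b,z in(('fenceL',325,187,.037),('fenceR',572,170,.037),('stop',344,262,.037),('stop',345,285,.037)): print(n,jig(onplane(f,190+a/6,145+b/6,z)).round(4))
E
python3 -m crank '{"dp": [[0,0,-0.04],[0,0,-0.04]], "spin": [0.1275,0.1275]}' 0.06
python3 -c "from h import *;st()"
python3 -m crank '{"dp": [[0.0225,-0.036,0],[0.0225,-0.036,0],[0.0225,-0.036,0],[0.0225,-0.036,0],[0.0225,-0.036,0]], "spin": [0,0,0,0,0]}'
python3 -c "from h import *;st()"
```

```text
fenceL [ 0.0201 -0.0197  0.037 ]
fenceR [ 0.0195 -0.1492  0.037 ]
stop [-0.0198 -0.0267  0.037 ]
stop [-0.0318 -0.0263  0.037 ]
t: 0.3
tool_pos: [0.206, -0.6417, 0.3293]
orientation: [1.0, 0.025, -0.001, -0.002]
ft_force: [1.0, -1.7, 0.3]
opening: 0.0606
gripper_force: 0.0
t 0.3 jig tcp mm [-442.7 -663.7  329.3] yaw rel -0.005 F jig [ 0.88 -1.77  0.34] op 0.0606
t: 0.8
tool_pos: [0.3092, -0.4549, 0.33]
orientation: [1.0, 0.028, -0.0, -0.0]
ft_force: [0.3, -0.4, 0.1]
opening: 0.06
gripper_force: 0.0
t 0.8 jig tcp mm [-329.2 -483.   330. ] yaw rel -0.0 F jig [ 0.31 -0.38  0.14] op 0.06
```

```bash

python3 -m crank '{"dp": [[0.0225,-0.036,0],[0.0225,-0.036,0],[0.0225,-0.036,0],[0.0225,-0.036,0],[0.0225,-0.036,0]], "spin": [0,0,0,0,0]}' >/dev/null
python3 -m crank '{"dp": [[0.0225,-0.036,0],[0.0225,-0.036,0],[0.0225,-0.036,0],[0.0225,-0.036,0],[0.0225,-0.036,0]], "spin": [0,0,0,0,0]}' >/dev/null
python3 -m crank '{"dp": [[0,0,0.05],[0,0,0.05],[0,0,0.05],[0,0,0.05],[0,0,0.05]], "spin": [0,0,0,0,0]}'
python3 -c "from h import *;st()
f=cam('scene');cv2.imwrite('pics/s1.png',cv2.resize(f['frame'][120:300,150:350],None,fx=3,fy=3,interpolation=cv2.INTER_CUBIC))"
```

```text
t: 2.3
tool_pos: [0.513, -0.0847, 0.0785]
orientation: [1.0, 0.028, 0.0, -0.0]
ft_force: [0.9, -0.7, 0.1]
opening: 0.06
gripper_force: 0.0
t 2.3 jig tcp mm [-105.  -124.9   78.5] yaw rel -0.0 F jig [ 0.83 -0.76  0.13] op 0.06
```

View pics/s1.png

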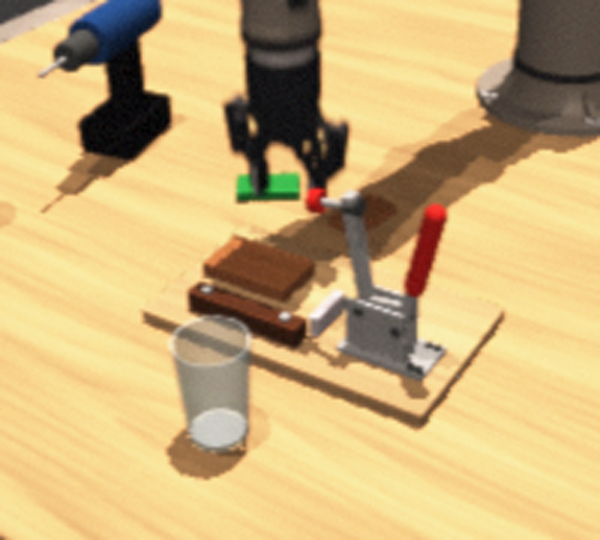

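The fingers, at (260,190) and (320,195), are lined up behind the tag at (258,268), clear of the clamp, with the glass well ahead. I'll feel for the plate next.

```bash

python3 -m crank '{"dp": [[0,0,0.02],[0,0,0.015],[0,0,0.004],[0,0,0.002],[0,0,0]], "spin": [0,0,0,0,0]}' >/dev/null
python3 -c "from h import *;st()"
python3 -m crank '{"dp": [[0,0,0.001],[0,0,0.001],[0,0,0]], "spin": [0,0,0]}' >/dev/null
python3 -c "from h import *;st()"
```

```text
t 2.9 jig tcp mm [-104.1 -125.    40.3] yaw rel -0.0 F jig [1.09 0.78 0.25] op 0.0601
t 3.1 jig tcp mm [-104.5 -124.9   37.7] yaw rel -0.0 F jig [ 1.12  0.55 -0.4 ] op 0.0601
```

```bash

for i in 1 2 3; do :; done
python3 -m crank '{"dp": [[0,0,0.001],[0,0,0.001],[0,0,0]], "spin": [0,0,0]}' >/dev/null
python3 -c "from h import *;st()"
python3 -m crank '{"dp": [[0,0,0.001],[0,0,0.001],[0,0,0]], "spin": [0,0,0]}' >/dev/null
python3 -c "from h import *;st()"
```

```text
t 3.5 jig tcp mm [-104.8 -124.8   35.2] yaw rel -0.0 F jig [-0.46 -1.17  0.33] op 0.0603
t 3.8 jig tcp mm [-104.8 -124.8   33.1] yaw rel -0.0 F jig [ 0.34 -0.48 -0.15] op 0.06
```

```bash

python3 -m crank '{"dp": [[0,0,0.001],[0,0,0.001],[0,0,0]], "spin": [0,0,0]}' >/dev/null
python3 -c "from h import *;st()"
python3 -m crank '{"dp": [[0.008,0,0],[0.005,0,0],[0.004,0,0],[0.003,0,0],[0.003,0,0]], "spin": [0,0,0,0,0]}' >/dev/null
python3 -c "from h import *;st()"
```

```text
t 4.0 jig tcp mm [-104.8 -124.8   31.2] yaw rel -0.0 F jig [0.69 0.11 0.58] op 0.0602
t 4.5 jig tcp mm [ -81.7 -124.9   31.2] yaw rel -0.0 F jig [-2.39 -0.03  0.36] op 0.0597
```

```bash

python3 -m crank '{"dp": [[0.004,0,0],[0.004,0,0],[0.004,0,0],[0.003,0,0],[0.003,0,0]], "spin": [0,0,0,0,0]}' >/dev/null
python3 -c "from h import *;st()"
python3 -m crank '{"dp": [[0.003,0,0],[0.002,0,0],[0.002,0,0],[0.001,0,0],[0,0,0]], "spin": [0,0,0,0,0]}' >/dev/null
python3 -c "from h import *;st()"
python3 -m crank '{"dp": [[0.001,0,0],[0.001,0,0],[0,0,0]], "spin": [0,0,0]}' >/dev/null
python3 -c "from h import *;st()"
```

```text
t 5.0 jig tcp mm [ -63.6 -124.8   31.3] yaw rel -0.0 F jig [-1.66  1.39  2.68] op 0.0599
t 5.5 jig tcp mm [ -55.3 -124.8   31.3] yaw rel -0.0 F jig [-0.58 -0.51  0.37] op 0.0604
t 5.8 jig tcp mm [ -53.4 -124.9   31.3] yaw rel -0.0 F jig [-1.02 -0.31  0.57] op 0.06
```

```bash

python3 -m crank '{"dp": [[0.001,0,0],[0.001,0,0],[0,0,0]], "spin": [0,0,0]}' >/dev/null
python3 -c "from h import *;st()"
python3 -m crank '{"dp": [[0.001,0,0],[0,0,0]], "spin": [0,0]}' >/dev/null
python3 -c "from h import *;st()"
```

```text
t 6.2 jig tcp mm [ -51.2 -124.8   31.3] yaw rel -0.0 F jig [ 0.2  -0.3  -0.84] op 0.0597
t 6.3 jig tcp mm [ -50.5 -124.9   31.3] yaw rel -0.0 F jig [-0.6  -0.28  1.2 ] op 0.0601
```

```bash

python3 -m crank '{"dp": [[0.001,0,0],[0,0,0]], "spin": [0,0]}' >/dev/null
python3 -c "from h import *;st()"
python3 -m crank '{"dp": [[0.001,0,0],[0,0,0]], "spin": [0,0]}' >/dev/null
python3 -c "from h import *;st()"
python3 -m crank '{"dp": [[0.001,0,0],[0,0,0]], "spin": [0,0]}' >/dev/null
python3 -c "from h import *;st()
f=cam('scene');cv2.imwrite('pics/s2.png',cv2.resize(f['frame'][160:250,190:300],None,fx=6,fy=6,interpolation=cv2.INTER_CUBIC))"
```

```text
t 6.5 jig tcp mm [ -49.7 -124.9   31.3] yaw rel -0.0 F jig [-1.59 -0.43  0.49] op 0.06
t 6.8 jig tcp mm [ -49.6 -124.9   31.2] yaw rel -0.0 F jig [-5.2   0.19  3.84] op 0.0598
t 7.0 jig tcp mm [ -49.6 -124.9   31. ] yaw rel -0.0 F jig [-6.61  0.49  6.06] op 0.0598
```

View pics/s2.png

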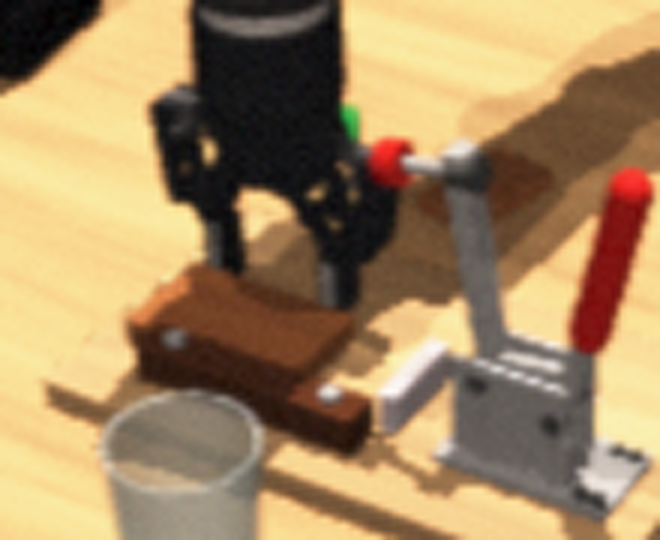

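The tag now touches the fence along its length (dark block at (250,385), tag at (240,315)), firm at 6 N; the pad at (390,160) is clear of the gripper. I'll move round to the -y edge with fingers closed.

```bash

python3 -m crank '{"dp": [[-0.005,0,0],[-0.01,0,0],[0,0,-0.03],[0,0,-0.03],[0,0.03,0]], "spin": [0,0,0,0,0]}' >/dev/null
python3 -m crank '{"dp": [[0.015,0.03,0],[0.025,0.018,0],[0.018,0,0],[0,0,0],[0,0,0]], "spin": [0,0,0,0,0]}' 0 20 >/dev/null
python3 -c "from h import *;st()"
python3 -m crank '{"dp": [[0,0,0.03],[0,0,0.01],[0,0,0.006],[0,0,0.003],[0,0,0]], "spin": [0,0,0,0,0]}' >/dev/null
python3 -c "from h import *;st()"
```

```text
t 8.0 jig tcp mm [  -5.2 -202.3   91. ] yaw rel 0.0 F jig [-1.21 -0.29 -0.29] op 0.0001
t 8.5 jig tcp mm [  -4.7 -202.7   42.5] yaw rel -0.0 F jig [ 0.18  0.09 -0.11] op 0.0
```

```bash

python3 -m crank '{"dp": [[-0.004,0,0.002],[0,0,0.002],[0,-0.006,0],[0,-0.004,0],[0,0,0]], "spin": [0,0,0,0,0]}' >/dev/null
python3 -c "from h import *;st()"
python3 -m crank '{"dp": [[0,-0.003,0],[0,-0.003,0],[0,-0.003,0],[0,-0.003,0],[0,-0.003,0]], "spin": [0,0,0,0,0]}' >/dev/null
python3 -c "from h import *;st()"
python3 -m crank '{"dp": [[0,-0.003,0],[0,-0.003,0],[0,-0.003,0],[0,-0.003,0],[0,-0.003,0]], "spin": [0,0,0,0,0]}' >/dev/null
python3 -c "from h import *;st()"
```

```text
t 9.0 jig tcp mm [  -8.3 -191.4   38.5] yaw rel 0.001 F jig [ 0.12  1.01 -0.49] op 0.0002
t 9.5 jig tcp mm [  -8.6 -177.8   38.3] yaw rel -0.0 F jig [ 0.08 -0.35  0.96] op 0.0001
t 10.0 jig tcp mm [  -8.6 -162.6   38.3] yaw rel -0.0 F jig [-0.19 -0.5  -0.21] op -0.0001
```

```bash

python3 -m crank '{"dp": [[0,-0.003,0],[0,-0.003,0],[0,-0.003,0],[0,-0.003,0],[0,-0.002,0]], "spin": [0,0,0,0,0]}' >/dev/null
python3 -m crank '{"dp": [[0,-0.001,0],[0,-0.001,0],[0,-0.001,0],[0,0,0]], "spin": [0,0,0,0]}' >/dev/null
python3 -c "from h import *;st()
f=cam('top')
hsv=cv2.cvtColor(f['frame'],cv2.COLOR_BGR2HSV); m=cv2.inRange(hsv,(3,120,90),(13,255,255)); m[:,:185]=0;m[220:]=0
for c in cv2.findContours(m,0,1)[0]:
    if cv2.contourArea(c)>60:
        b=cv2.boxPoints(cv2.minAreaRect(c)); print(np.array([jig(onplane(f,u,v,.031)) for u,v in b]).round(4)[:,:2])
"
python3 -m crank '{"dp": [[0,-0.001,0],[0,-0.001,0],[0,0,0]], "spin": [0,0,0]}' >/dev/null
python3 -c "from h import *;st()"

```

```text
t 10.9 jig tcp mm [  -8.6 -145.8   38.3] yaw rel -0.0 F jig [-0.45 -0.15  0.89] op -0.0003
[[ 0.0221 -0.027 ]
 [ 0.0227 -0.088 ]
 [-0.0375 -0.0884]
 [-0.0381 -0.0276]]
t 11.2 jig tcp mm [  -8.7 -143.7   38.3] yaw rel -0.0 F jig [ 1.27 -1.86 -0.37] op -0.0
```

```bash

python3 -m crank '{"dp": [[0,-0.001,0],[0,0,0]], "spin": [0,0]}' >/dev/null
python3 -c "from h import *;st()"
python3 -m crank '{"dp": [[0,-0.001,0],[0,0,0]], "spin": [0,0]}' >/dev/null
python3 -c "from h import *;st()"

```

```text
t 11.4 jig tcp mm [  -8.6 -142.7   38.3] yaw rel -0.0 F jig [ 0.22 -0.57  0.28] op 0.0
t 11.7 jig tcp mm [  -8.6 -141.7   38.3] yaw rel -0.0 F jig [ 0.08 -0.82  0.83] op 0.0
```

```bash

python3 -m crank '{"dp": [[0,-0.001,0],[0,0,0]], "spin": [0,0]}' >/dev/null
python3 -c "from h import *;st()"
python3 -m crank '{"dp": [[0,-0.001,0],[0,0,0]], "spin": [0,0]}' >/dev/null
python3 -c "from h import *;st()"
python3 -m crank '{"dp": [[0,-0.001,0],[0,0,0]], "spin": [0,0]}' >/dev/null
python3 -c "from h import *;st()"

```

```text
t 11.8 jig tcp mm [  -8.6 -140.7   38.3] yaw rel -0.0 F jig [ 0.32 -0.96 -0.4 ] op -0.0001
t 12.1 jig tcp mm [  -8.6 -139.6   38.3] yaw rel -0.0 F jig [ 0.16 -1.35  0.4 ] op 0.0001
t 12.2 jig tcp mm [  -8.7 -139.    38.3] yaw rel -0.0 F jig [-0.3  -2.09 -0.3 ] op -0.0004
```

```bash

python3 -m crank '{"dp": [[0,-0.001,0],[0,0,0]], "spin": [0,0]}' >/dev/null
python3 -c "from h import *;st()"
python3 -m crank '{"dp": [[0,-0.001,0],[0,0,0]], "spin": [0,0]}' >/dev/null
python3 -c "from h import *;st()"

```

```text
t 12.4 jig tcp mm [  -8.8 -138.9   38.3] yaw rel -0.001 F jig [-0.68 -4.12  0.31] op -0.0001
t 12.7 jig tcp mm [  -8.8 -138.7   38.3] yaw rel -0.002 F jig [-0.06 -6.39  1.16] op 0.0002
```

```bash

python3 -m crank '{"dp": [[0,0.004,0],[0,0.01,0],[0,0.01,-0.02],[0,0,-0.05],[0,0.03,-0.05]], "spin": [0,0,0,0,0]}' >/dev/null
python3 -c "from h import *;st()
f=cam('top')
hsv=cv2.cvtColor(f['frame'],cv2.COLOR_BGR2HSV); m=cv2.inRange(hsv,(3,120,75),(13,255,255)); m[:,:185]=0;m[220:]=0
for c in cv2.findContours(m,0,1)[0]:
    if cv2.contourArea(c)>60:
        b=cv2.boxPoints(cv2.minAreaRect(c)); print(np.array([jig(onplane(f,u,v,.031)) for u,v in b]).round(4)[:,:2])
g=cam('scene')
a=cv2.resize(f['frame'][155:215,225:325],(600,360),interpolation=cv2.INTER_CUBIC);b=cv2.resize(g['frame'][190:250,195:275],(320,240),interpolation=cv2.INTER_CUBIC)
o=np.zeros((600,600,3),np.uint8);o[:360]=a;o[360:,:320]=b;cv2.imwrite('pics/c3.png',o)"
```

```text
t 13.2 jig tcp mm [  -8.3 -182.2  152.4] yaw rel 0.006 F jig [1.35 0.33 0.36] op 0.0001
[[ 0.0306 -0.0161]
 [ 0.0284 -0.1257]
 [-0.0393 -0.124 ]
 [-0.037  -0.0147]]
```

View pics/c3.png

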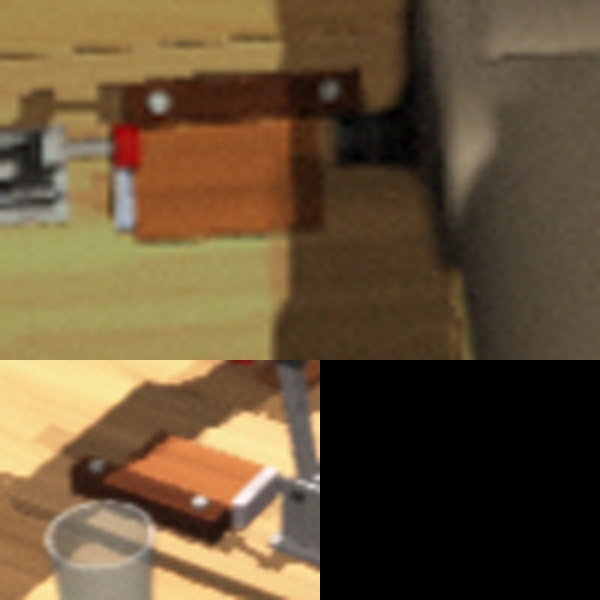

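Top crop: the tag (136–322, 120–240) sits on the fence and against the stop at (125,200), and the scene inset agrees. I'll add one light two-finger press on the fence to make sure it is square there.

```bash

python3 -m crank '{"dp": [[-0.034,-0.01,0],[-0.034,-0.037,0],[0,-0.04,0.021],[0,0,0.04],[0,0,0.04]], "spin": [0,0,0,0,0]}' 0.06 >/dev/null
python3 -c "from h import *;st()"
python3 -m crank '{"dp": [[0,0,0.012],[0,0,0.007],[0.01,0,0],[0.006,0,0],[0,0,0]], "spin": [0,0,0,0,0]}' >/dev/null
python3 -c "from h import *;st()"
```

```text
t 13.8 jig tcp mm [-75.7 -98.   49.9] yaw rel 0.003 F jig [ 0.53 -0.91 -0.65] op 0.0601
t 14.2 jig tcp mm [-57.6 -99.9  32.9] yaw rel -0.001 F jig [-0.17 -0.05 -0.05] op 0.0602
```

```bash

python3 -m crank '{"dp": [[0.003,0,0],[0.002,0,0],[0.001,0,0],[0,0,0]], "spin": [0,0,0,0]}' >/dev/null
python3 -c "from h import *;st()"
python3 -m crank '{"dp": [[0.001,0,0],[0,0,0]], "spin": [0,0]}' >/dev/null
python3 -c "from h import *;st()"
python3 -m crank '{"dp": [[0.001,0,0],[0,0,0]], "spin": [0,0]}' >/dev/null
python3 -c "from h import *;st()"
```

```text
t 14.7 jig tcp mm [-54.4 -99.8  31.3] yaw rel -0.0 F jig [-0.42 -0.18 -0.67] op 0.06
t 14.8 jig tcp mm [-53.5 -99.7  31.2] yaw rel -0.0 F jig [-0.32  0.22  0.02] op 0.0602
t 15.1 jig tcp mm [-52.4 -99.8  31.2] yaw rel -0.0 F jig [-0.31  0.12 -0.18] op 0.0601
```

```bash

python3 -m crank '{"dp": [[0.001,0,0],[0.001,0,0],[0,0,0]], "spin": [0,0,0]}' >/dev/null
python3 -c "from h import *;st()"
python3 -m crank '{"dp": [[0.001,0,0],[0,0,0]], "spin": [0,0]}' >/dev/null
python3 -c "from h import *;st()"
python3 -m crank '{"dp": [[0.001,0,0],[0,0,0]], "spin": [0,0]}' >/dev/null
python3 -c "from h import *;st()"
```

```text
t 15.3 jig tcp mm [-50.3 -99.8  31.2] yaw rel -0.0 F jig [ 0.32 -0.23 -0.15] op 0.0601
t 15.6 jig tcp mm [-49.6 -99.8  31.1] yaw rel -0.0 F jig [-0.41 -0.62  0.59] op 0.06
t 15.8 jig tcp mm [-49.6 -99.7  31. ] yaw rel 0.0 F jig [-5.67 -0.03  2.99] op 0.0601
```

```bash

python3 -m crank '{"dp": [[-0.005,0,0],[-0.012,0,0],[0,0,-0.04],[0,0,-0.05],[0,0,-0.05]], "spin": [0,0,0,0,0]}' >/dev/null
python3 -m crank '{"dp": [[0,0,-0.05],[0,0,-0.05],[0,0,-0.03],[0.02,-0.04,0],[0.02,-0.04,0]], "spin": [0,0,0,0,0]}' 0 20 >/dev/null
python3 -m crank '{"dp": [[0.02,-0.04,0],[0.008,-0.038,0],[0,0,0],[0,0,0]], "spin": [0,0,0,0]}' >/dev/null
python3 -c "from h import *;st()
f=cam('top')
hsv=cv2.cvtColor(f['frame'],cv2.COLOR_BGR2HSV); m=cv2.inRange(hsv,(3,120,75),(13,255,255)); m[:,:185]=0;m[220:]=0
for c in cv2.findContours(m,0,1)[0]:
    if cv2.contourArea(c)>60:
        b=cv2.boxPoints(cv2.minAreaRect(c)); print(np.array([jig(onplane(f,u,v,.031)) for u,v in b]).round(4)[:,:2])
g=pickle.load(open('scene.pkl','rb')) if 0 else cam('scene')
h=cv2.cvtColor(g['frame'],cv2.COLOR_BGR2HSV); r=cv2.inRange(h,(0,170,60),(4,255,255))|cv2.inRange(h,(172,170,60),(180,255,255)); r[:180]=0
for c in cv2.findContours(r,0,1)[0]:
    if cv2.contourArea(c)>20:
        print('red',[round(x,1) for x in np.r_[cv2.boundingRect(c)]],cv2.minAreaRect(c))
for p in ([0,68,53],[0,90,150.6],[0,98,185]): 
    w=np.r_[JO+RJ@(np.array(p[:2])/1000),p[2]/1000]; print('pred px',np.round(proj(g,w),1))
"
```

```text
t 17.1 jig tcp mm [  2.   59.3 300.7] yaw rel 0.002 F jig [-0.42 -0.75  0.03] op -0.0001
[[ 0.0246 -0.016 ]
 [ 0.0219 -0.1243]
 [-0.0396 -0.1224]
 [-0.0368 -0.0144]]
red [np.int64(285), np.int64(188), np.int64(14), np.int64(31)] ((291.3594665527344, 202.95675659179688), (6.837496757507324, 31.320146560668945), 17.10272979736328)
pred px [285.2 227.2]
pred px [293.6 199.3]
pred px [296.9 188.6]
```

The handle's red blob, from (285,219) to (299,188), matches the predicted hinge line, so the jig pose holds. I'll descend between the arm and the grip.

```bash

python3 -m crank '{"dp": [[0,0,0.03],[0,0,0.03],[0,0,0.03],[0,0,0.02],[0,0,0.01]], "spin": [0,0,0,0,0]}' >/dev/null
python3 -c "from h import *;st()"
python3 -m crank '{"dp": [[0,0,0.006],[0,0,0.003],[0,0,0]], "spin": [0,0,0]}' >/dev/null
python3 -c "from h import *;st()
g=cam('scene');cv2.imwrite('pics/h1.png',cv2.resize(g['frame'][130:260,220:350],None,fx=4,fy=4,interpolation=cv2.INTER_CUBIC))"
```

```text
t 17.8 jig tcp mm [  1.3  55.8 179.1] yaw rel -0.003 F jig [-0.71  0.1   0.47] op 0.0002
t 18.1 jig tcp mm [  3.   58.  172.8] yaw rel -0.001 F jig [ 0.07  0.53 -0.13] op -0.0003
```

View pics/h1.png

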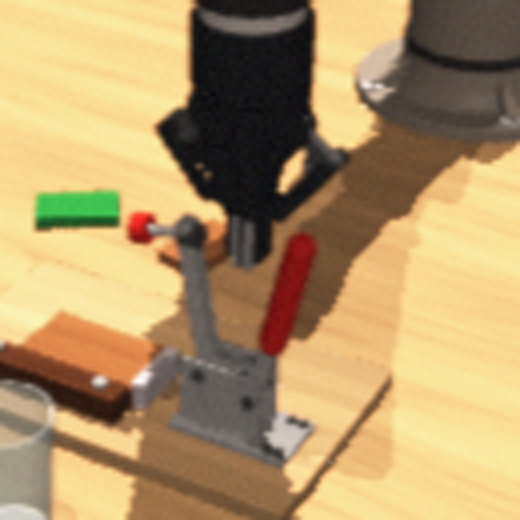

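The fingertips (248,260) hang free between the clamp arm (190,232) and the red grip (290,295), with the tag home at the left. I'll push the grip along its arc.

```bash

python3 -m crank '{"dp": [[-0.003,-0.004,0.004],[0,-0.0035,0.002],[0,-0.007,0.0015],[0,-0.007,0.0015],[0,0,0]], "spin": [0,0,0,0,0]}' >/dev/null
python3 -c "from h import *;st()"
python3 -m crank '{"dp": [[0,-0.0065,0.002],[0,-0.0065,0.0025],[0,-0.0065,0.003],[0,-0.0065,0.004],[0,0,0]], "spin": [0,0,0,0,0]}' >/dev/null
python3 -c "from h import *;st()"
```

```text
t 18.6 jig tcp mm [ -0.7  81.8 163. ] yaw rel 0.002 F jig [0.22 0.61 0.35] op 0.0001
t 19.1 jig tcp mm [ -1.  107.5 151. ] yaw rel 0.002 F jig [0.39 0.04 0.08] op -0.0001
```

```bash
cat >> h.py <<'E'
def handle():
    g=cam('scene'); h=cv2.cvtColor(g['frame'],cv2.COLOR_BGR2HSV); r=cv2.inRange(h,(0,170,60),(4,255,255))|cv2.inRange(h,(172,170,60),(180,255,255)); r[:150]=0
    for c in cv2.findContours(r,0,1)[0]:
        if cv2.contourArea(c)>12: print('red',cv2.boundingRect(c))
    for q in np.arange(0,1.4,.15):
        e=1.35-q; w=np.array([68+135*np.cos(e),53+135*np.sin(e)])/1000
        print('q%.2f'%q,np.round(proj(g,np.r_[JO+RJ@np.array([0,w[0]]),w[1]]),0),end=' ')
    return g
E
python3 -c "from h import *;handle()"
python3 -m crank '{"dp": [[0,-0.005,0.004],[0,-0.006,0.005],[0,-0.005,0.005],[0,-0.005,0.005],[0,0,0]], "spin": [0,0,0,0,0]}' >/dev/null
python3 -c "from h import *;st();handle()"
```

```text
red (291, 204, 26, 20)
red (240, 192, 7, 7)
red (494, 150, 18, 8)
q0.00 [297. 189.] q0.15 [304. 193.] q0.30 [310. 198.] q0.45 [316. 203.] q0.60 [321. 210.] q0.75 [326. 216.] q0.90 [329. 223.] q1.05 [331. 230.] q1.20 [332. 237.] q1.35 [332. 243.] t 19.6 jig tcp mm [ -1.1 127.9 131.7] yaw rel 0.001 F jig [-0.43  0.31  1.79] op 0.0
red (295, 219, 33, 10)
red (238, 212, 6, 7)
red (494, 150, 18, 8)
q0.00 [297. 189.] q0.15 [304. 193.] q0.30 [310. 198.] q0.45 [316. 203.] q0.60 [321. 210.] q0.75 [326. 216.] q0.90 [329. 223.] q1.05 [331. 230.] q1.20 [332. 237.] q1.35 [332. 243.]
```

The handle follows (q about 0.8), and the pad comes down with it. On into the springy part in smaller steps.

```bash

python3 -m crank '{"dp": [[0,-0.004,0.005],[0,-0.003,0.004],[0,-0.003,0.004],[0,0,0]], "spin": [0,0,0,0]}' >/dev/null
python3 -c "from h import *;st()"
python3 -m crank '{"dp": [[0,-0.002,0.003],[0,-0.001,0.003],[0,0,0]], "spin": [0,0,0]}' >/dev/null
python3 -c "from h import *;st()"
python3 -m crank '{"dp": [[0,-0.001,0.003],[0,-0.001,0.003],[0,0,0]], "spin": [0,0,0]}' >/dev/null
python3 -c "from h import *;st()"
```

```text
t 20.1 jig tcp mm [ -0.9 137.3 119. ] yaw rel 0.001 F jig [0.47 0.13 0.63] op -0.0002
t 20.4 jig tcp mm [ -0.3 139.9 113.9] yaw rel -0.0 F jig [-0.99 -0.99  4.46] op 0.0002
t 20.7 jig tcp mm [ -0.2 142.4 108.5] yaw rel 0.0 F jig [-2.79  0.1   8.85] op 0.0003
```

```bash

python3 -m crank '{"dp": [[0,-0.001,0.003],[0,-0.001,0.003],[0,0,0]], "spin": [0,0,0]}' >/dev/null
python3 -c "from h import *;st()"
python3 -m crank '{"dp": [[0,-0.001,0.003],[0,0,0.003],[0,0,0]], "spin": [0,0,0]}' >/dev/null
python3 -c "from h import *;st()"
python3 -m crank '{"dp": [[0,-0.001,0.003],[0,0,0]], "spin": [0,0]}' >/dev/null
python3 -c "from h import *;st();handle()"
```

```text
t 21.0 jig tcp mm [ -0.2 144.8 102.7] yaw rel 0.0 F jig [-3.05 -0.17  8.21] op 0.0002
t 21.3 jig tcp mm [ -0.2 146.7  96.5] yaw rel 0.001 F jig [-1.94  2.07  4.85] op -0.0004
t 21.5 jig tcp mm [ -0.2 146.9  93. ] yaw rel 0.001 F jig [-1.16  1.64  3.31] op 0.0
red (296, 228, 35, 12)
red (238, 214, 7, 7)
red (495, 150, 17, 8)
q0.00 [297. 189.] q0.15 [304. 193.] q0.30 [310. 198.] q0.45 [316. 203.] q0.60 [321. 210.] q0.75 [326. 216.] q0.90 [329. 223.] q1.05 [331. 230.] q1.20 [332. 237.] q1.35 [332. 243.]
```

Force is falling as the dead point nears. A bit further in small steps.

```bash

python3 -m crank '{"dp": [[0,0,0.003],[0,0,0]], "spin": [0,0]}' >/dev/null
python3 -c "from h import *;st()"
python3 -m crank '{"dp": [[0,0,0.002],[0,0,0]], "spin": [0,0]}' >/dev/null
python3 -c "from h import *;st()"
python3 -m crank '{"dp": [[0,0,0.002],[0,0,0],[0,0,0]], "spin": [0,0,0]}' >/dev/null
python3 -c "from h import *;st();handle()"
```

```text
t 21.8 jig tcp mm [ -0.8 144.9  88.9] yaw rel -0.001 F jig [-0.4   0.58  0.61] op 0.0002
t 21.9 jig tcp mm [ -0.7 145.1  87. ] yaw rel -0.001 F jig [ 0.34 -0.06 -0.12] op 0.0005
t 22.2 jig tcp mm [ -0.4 145.7  85.6] yaw rel -0.0 F jig [ 0.03 -0.9  -0.1 ] op -0.0001
red (297, 229, 34, 16)
red (238, 214, 7, 7)
red (494, 150, 18, 8)
q0.00 [297. 189.] q0.15 [304. 193.] q0.30 [310. 198.] q0.45 [316. 203.] q0.60 [321. 210.] q0.75 [326. 216.] q0.90 [329. 223.] q1.05 [331. 230.] q1.20 [332. 237.] q1.35 [332. 243.]
```

It snapped: no force left on the finger. I'll withdraw upward and look.

```bash

python3 -m crank '{"dp": [[0,0,-0.02],[0,0,-0.04],[0,0,-0.05],[0,0,-0.05],[0,0,-0.05]], "spin": [0,0,0,0,0]}' >/dev/null
python3 -m crank '{"dp": [[-0.03,-0.03,-0.02],[-0.04,-0.03,0],[-0.04,-0.03,0],[-0.02,-0.02,0],[0,0,0]], "spin": [0,0,0,0,0]}' >/dev/null
python3 -c "from h import *;st();g=handle();f=cam('top')
a=cv2.resize(f['frame'][155:215,190:290],(600,360),interpolation=cv2.INTER_CUBIC);b=cv2.resize(g['frame'][190:250,195:340],(580,240),interpolation=cv2.INTER_CUBIC)
o=np.zeros((600,600,3),np.uint8);o[:360]=a;o[360:,:580]=b;cv2.imwrite('pics/e1.png',o)"
```

```text
t 23.3 jig tcp mm [-134.3  259.9  316.6] yaw rel 0.008 F jig [0.28 0.24 0.8 ] op 0.0002
red (297, 229, 35, 16)
red (238, 214, 7, 7)
red (494, 150, 18, 8)
q0.00 [297. 189.] q0.15 [304. 193.] q0.30 [310. 198.] q0.45 [316. 203.] q0.60 [321. 210.] q0.75 [326. 216.] q0.90 [329. 223.] q1.05 [331. 230.] q1.20 [332. 237.] q1.35 [332. 243.]
```

View pics/e1.png

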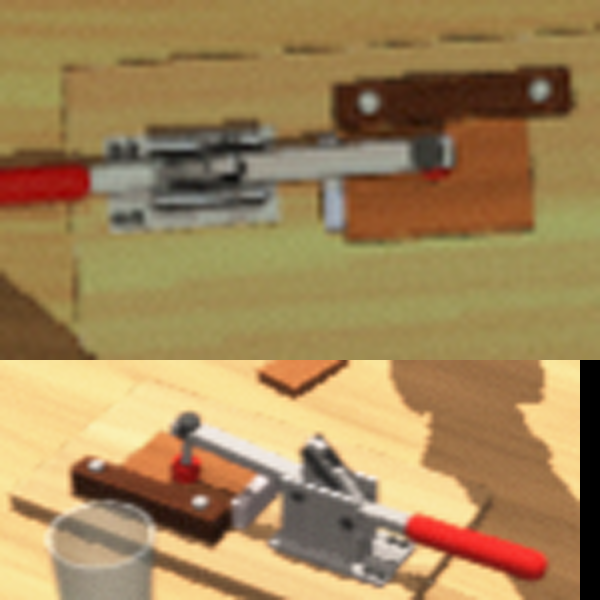

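The handle lies level on its stop at (475,545), unchanged since release. The red pad presses the tag at (185,468), and the tag is flush with fence and stop in the top view. The robot is clear.

```bash
python3 -c "from cell import finish_job;print(finish_job())"
```

```text
the job is handed in; nothing more can be done
None
```

I handed in the job: the tag is flush against the fence and end stop in the final pictures, the handle snapped past its dead point and stayed down, and the robot is clear. It took about 23 s with at most about 9 N measured at the tool; the pad's force on the tag was not measured, and no verdict came back.

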